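# Roll the knurled wheel of a jaw gauge until the gap closes to the mark

## Task

Set the jaw gauge on the bench: with a fingertip, roll its knurled wheel to close the gap until the front face of the moving jaw is level with the blade of the mark clipped on the scale rail. Press lightly and turn the jaw by the wheel only, without touching the jaw or the mark; pinch or lift nothing, leave the things standing around where they are, and take the hand away from the gauge when the gap is set.

Things in the scene. Friction and masses are not known exactly. Their poses are not given: they have to be found in the camera images.
- gauge: the jaw gauge, screwed to the bench: grey base plate 120 (x) x 250 (y) x 12 mm, origin at the centre of its underside, z up, y along its length. The jaws are at its -y end, an aluminium wheel housing at its +y end (housing x -28..28, y 41..115, top at z 52 mm); the upright scale rail, 8 mm thick, stands along its +x side (x 32..40, y -100..30, top at z 58)
- wheel_top (a point): the highest point of the knurled dark steel wheel, in the gauge at (0, 78, 67) mm; fixed in the gauge, with its axes. Wheel radius 22 mm, width 18 mm, axle level along the gauge's x; it stands 15 mm out of the slot in the housing, so only its top can be touched. It turns on a rigid axle with 1 to 2 N at the rim and stays where it is left; a press of 3 to 10 N does not slip, over 35 N is too much
- wheel (a joint): turn of the knurled wheel in rad, 0 at the start with the gap wide open, growing as the gap closes, end stop at 6.0. Rolling the wheel's top toward the gauge's +y (away from the jaws) closes the gap, toward -y opens it; a rack and pinion moves the jaw 8 mm per rad (0.36 mm per mm of rim)
- jaw_face (a point): point on the front face of the moving steel jaw (the face toward -y), 58 mm above the underside of the gauge, with the gauge's axes. The jaw is 44 (x) x 14 (y) mm, top at z 58 mm, and travels along the gauge's y; at the start its face is at y -35 in the gauge. A small dark pointer lip on its +x side is flush with the face and runs near the scale rail
- fixed_face (a point): point on the face of the fixed jaw, in the gauge at (0, -95, 58) mm; the gap is the y distance from it to the jaw face, 60 mm at the start
- mark_line (a point): the middle of the mark's upright black blade (3 mm thick in y, top at z 82 mm), on the jaw side of the scale rail, with the gauge's axes. The mark is a dark steel clip 12 mm wide clamped over the scale rail, at a gap of 17 to 40 mm. The job is done when jaw_face and mark_line have the same y in the gauge's frame
- gauge_mark: the clip of the mark, fixed; its origin lies 58 mm below and 31 mm to -x of mark_line
- sample_jar: a clear sample jar, 46 mm across, 80 tall; a bystander, origin at the centre of its underside
- brown_bottle: a small brown reagent bottle with a cap, 33 mm across, 76 tall; a bystander, origin at the centre of its underside
- weigh_cup: a small clear weighing cup, 46 mm across, 28 tall; a bystander, origin at the centre of its underside
- loose_cap: a white screw cap, 29 mm across, 13 tall; a bystander, origin at the centre of its underside
- marker_pen: a marker pen lying on the bench, 132 mm long, 13 thick; a bystander, origin at the centre of its underside

How it is judged:
By the outcome, as a careful person would: the job done as asked, in the order asked, and still so for the second after the job is handed in, with the robot touching nothing.
It also fails if it takes over 48 s, if anything falls off the work surface, if the arm or the gripper's body presses on something with over 40 N, if the wrist force passes 120 N, or if a joint passes its speed limit or range.

## Robot

A 6-joint arm with a two-finger parallel gripper is mounted at the origin on a cart in front of the work surface, level with it; the furniture and walls round the work are solid. World frame = base frame: x ahead of the robot, y to its left, z up, the work surface at z = 0. Lengths are in mm, angles in rad, forces in N, time in s.
With the tool pointing down it reaches from about 425 to 950 mm from the base axis. Payload 3.5 kg.
Tool frame: the origin (TCP) lies midway between the tips of the shut fingers; the grasp point (between the pads) lies 19 mm behind it; z points along the fingers, y is the line along which they close (so a half turn about z gives the same grasp; the last joint's range is limited). The gripper opens to 85 mm and grips with 20 to 120 N. Pads are 22 mm wide; open, the fingers measure 114 mm over their backs; the gripper's body (76 mm by 85 mm) begins 54 mm behind the grasp point. The pads swing forward as they close: fully open they stand 13 mm farther back than shut.
Start: joints at [1.04, 0.286, 1.577, -0, 1.279, -0.15], TCP at [250.836, 626.648, 231.325] pointing down, gripper open.
Joint ranges: [-2.77, 2.77], [-0.9, 2.22], [0.21, 2.48], [-1.53, 4.67], [0.24, 2.81], [-2.84, 2.84]. Speed limits (rad/s): [2.79, 2.79, 3.14, 3.14, 3.14, 3.14].

## Interface

Orientations are given as a unit quaternion [w, x, y, z].
In Python, from plant import arm gives the robot as it stands. The module is installed in compiled form; this text tells all that it offers.
- The arm moves only by the shell command python3 -m creep 'ROWS' [FORCE]. ROWS is a JSON object whose one key "increments" holds a list of rows, each an object with "jaw": the opening, from 0 (shut) to 1 (fully open); "linear": the shift along the tool's x, y, z in mm, a list of three; "rot": the turn, a rotation vector about the tool's x, y, z in degrees, a list of three. In form: {"increments": [{"jaw": jaw, "linear": [tx, ty, tz], "rot": [ax, ay, az]}, ...]}. A call has exactly 5 rows; each row shifts and turns the commanded pose from where the row before left it, along the tool's axes as they then stand; what a row does not reach is not made up. A row lasts 1/8 s, in which the tool goes at most 62.5 mm and 10.7 degrees, less where a joint would pass 70% of its speed; a pose out of reach is approached as far as the arm can. A call with a gripper value outside its range is refused whole. The fingers move at their own pace and stop on an object; FORCE is the grip in N (left out, the last holds). Time passes only in rows, so rows that do not move let the fingers close, or fill a call up. It gives the time, the measured TCP pose, the force, the opening and the grip force at its end, in the units of the state.
- arm.read_state(): the state, without advancing time (a new reading comes with each control period).
- arm.snapshot(name): name is "side" or "top" or "wrist"; returns a dict with "color" (384x512x3 uint8, red, green, blue), "camera_matrix" (3x3 intrinsics, pixels), "rvec" (rotation vector, rad) and "tvec" (3), from world to camera coordinates, as OpenCV has them. Camera axes: x right, y down, z forward; pixel columns grow to the right and rows downward; lengths in mm; the calibration is good to about 2 mm. A picture is of the moment at which its call begins. There is no depth.
- arm.job_done(): hands the job in; it is judged then, once.
The state is a dict: "time": time; "joint_positions": joint angles; "qvel": joint speeds; "joint_efforts": joint torques, N m; "ee_pos": TCP position; "ee_rot": TCP orientation; "force": force on the tool from outside, world axes, zero at the start; "wrist_torque": the same for the moment, N m; "gripper_width": finger opening in mm; "gripper_force": force on a finger pad.
Only numpy, scipy, OpenCV 4.12 (cv2) and the standard library are available. Lean on these libraries where they do the work, as an engineer would, in place of code of your own. Each camera call takes 0.05 s, during which the arm holds its last target. There are 200 camera calls.

## Working session

There is one attempt and no reset: what is moved stays moved. The work goes in short steps, Python scripts to look and compute and a shell command to move; the robot and the scene stay as the last step left them, time stands still between calls to the robot, and variables do not carry over. Pictures are saved under pics/ and viewed, at most 10 in all, crops included, and the job is handed in when it is done.

```bash
mkdir -p pics; cat > h.py <<'E'
import numpy as np,cv2,pickle
from plant import arm
def snap(n,f):
    s=arm.snapshot(n); pickle.dump(s,open(f'pics/{f}.pkl','wb'))
    cv2.imwrite(f'pics/{f}.png',cv2.cvtColor(s['color'],cv2.COLOR_RGB2BGR)); return s
def load(f): return pickle.load(open(f'pics/{f}.pkl','rb'))
def cam(s):
    R=cv2.Rodrigues(np.array(s['rvec'],float))[0]; t=np.array(s['tvec'],float).ravel(); return np.array(s['camera_matrix'],float),R,t
def onz(s,uv,z):
    K,R,t=cam(s); c=-R.T@t; d=R.T@np.linalg.inv(K)@np.array([uv[0],uv[1],1.]); return c+d*(z-c[2])/d[2]
def proj(s,p):
    K,R,t=cam(s); return cv2.projectPoints(np.array(p,float).reshape(-1,3),np.array(s['rvec'],float),t,K,None)[0].reshape(-1,2)
E
python3 - <<'E'
from h import *
a=[snap(n,n+'0') for n in('top','side')]
for s in a:
    K,R,t=cam(s);print(K[0,0],(-R.T@t).round(0),R[2].round(2))
cv2.imwrite('pics/both.png',cv2.resize(cv2.cvtColor(np.vstack([x['color'] for x in a]),cv2.COLOR_RGB2BGR),None,fx=.78,fy=.78))
st=arm.read_state();print(st['time'],st['ee_pos'],st['ee_rot'],st['force'])
E
```

```text
361.1143656665606 [370. -20. 901.] [ 0.21  0.01 -0.98]
438.00661039631154 [ 389. -650.  607.] [ 0.2   0.76 -0.62]
0.1 [250.53217868 626.15214509 230.05948831] [-3.57798896e-04  1.89229623e-01  9.81932294e-01 -9.95500178e-04] [-0.09292785  0.12224897  0.29153942]
```

View pics/top0.png

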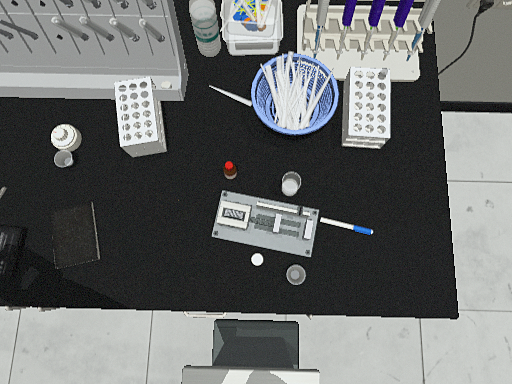

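View pics/side0.png

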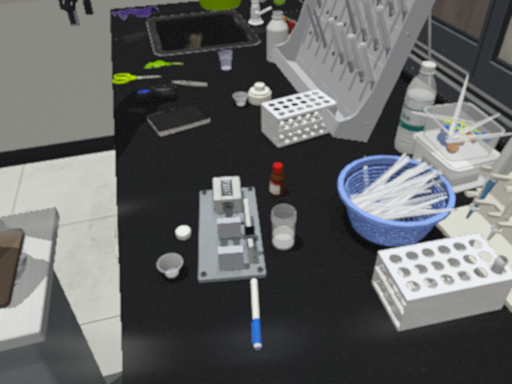

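The top view shows the gauge at about (266,222) with the wheel housing to the left (world +y) and the scale rail on the far (+x) side. The side view shows it at about (231,232). I'll enlarge both.

```bash
python3 - <<'E'
from h import *
a=cv2.imread('pics/top0.png')[180:265,200:330];b=cv2.imread('pics/side0.png')[165:285,185:275]
a=cv2.resize(a,None,fx=6,fy=6,interpolation=cv2.INTER_CUBIC);b=cv2.resize(b,None,fx=5,fy=5,interpolation=cv2.INTER_CUBIC)
cv2.imwrite('pics/ta.png',a);cv2.imwrite('pics/sb.png',b);print(a.shape,b.shape)
E
```

```text
(510, 780, 3) (600, 450, 3)
```

View pics/ta.png

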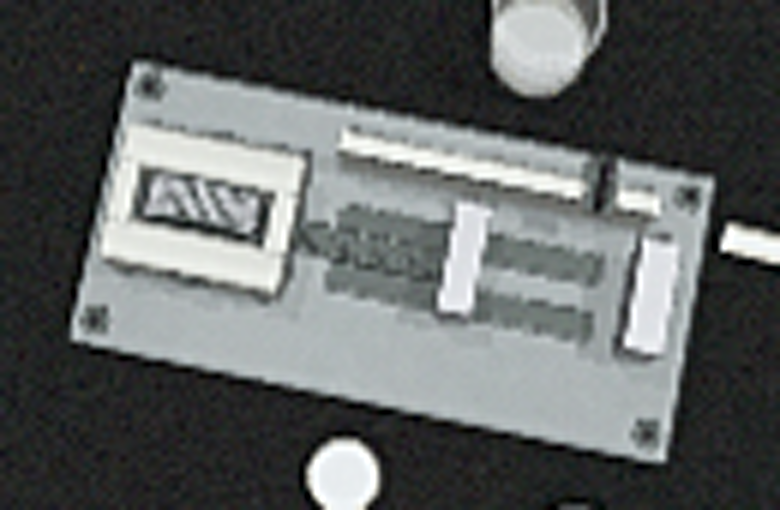

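View pics/sb.png

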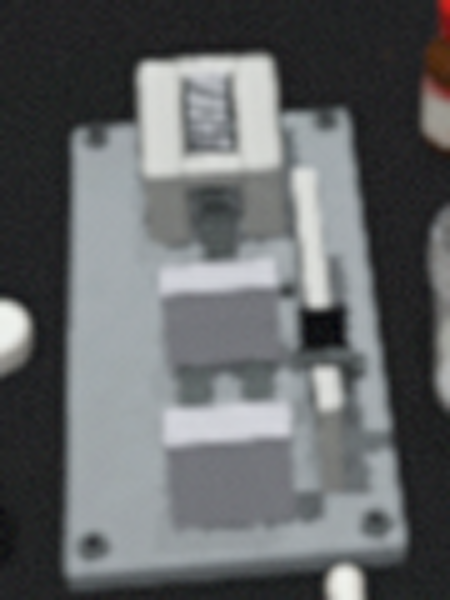

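The crops show the plate corners at ta (135,62), (713,178), (665,462) and (72,340). The mark clip is at about ta (601,185) and its black blade at about sb (323,328). Next I'll compute the gauge pose from the corners.

```bash
cat >> h.py <<'E'
def pose(s,c,off,k):
    # corners c ordered (+x+y),(+x-y),(-x-y),(-x+y) at z=12
    P=np.array([onz(s,[(u+.5)/k-.5+off[0],(v+.5)/k-.5+off[1]],12)[:2] for u,v in c])
    G=np.array([[60,125],[60,-125],[-60,-125],[-60,125.]])
    Pc=P-P.mean(0); H=Pc.T@G; th=np.arctan2(H[1,0]-H[0,1],H[0,0]+H[1,1])
    Rr=np.array([[np.cos(th),-np.sin(th)],[np.sin(th),np.cos(th)]])
    return P.mean(0),th,Rr,P-P.mean(0)-G@Rr.T
E
python3 - <<'E'
from h import *
t=load('top0');s=load('side0')
for im,c,off,k in((t,[(135,62),(713,178),(665,462),(72,340)],(200,180),6),(s,[(345,110),(405,553),(68,580),(72,127)],(185,165),5)):
    o,th,Rr,res=pose(im,c,off,k);print(o.round(1),np.degrees(th).round(2));print(res.round(1).tolist())
    W=lambda p:np.r_[o+Rr@np.array(p[:2]),p[2]]
    print('wheel',W((0,78,67)).round(1))
    for nm,x,of,kk in((t,'top',(200,180),6),(s,'side',(185,165),5)):
        print(x,((proj(nm,[W(p) for p in((0,78,67),(0,-35,58),(0,-95,58),(36,30,58),(36,-100,58))])-of)*kk).round(0).tolist())
E
```

```text
[491.8 -26.2] -10.01
[[-0.6, -1.4], [-0.4, 2.1], [0.8, 1.5], [0.2, -2.1]]
wheel [505.3  50.6  67. ]
top [[197.0, 197.0], [481.0, 257.0], [632.0, 288.0], [337.0, 136.0], [661.0, 201.0]]
side [[206.0, 79.0], [220.0, 283.0], [228.0, 400.0], [304.0, 164.0], [332.0, 402.0]]
[489.6 -28.9] -10.22
[[-0.6, 0.2], [-1.3, -1.5], [1.6, -1.0], [0.3, 2.2]]
wheel [503.4  47.8  67. ]
top [[204.0, 202.0], [488.0, 264.0], [639.0, 295.0], [344.0, 142.0], [668.0, 208.0]]
side [[203.0, 84.0], [216.0, 289.0], [222.0, 407.0], [301.0, 169.0], [327.0, 409.0]]
```

```bash
python3 -m creep '{"increments":[{"jaw":0,"linear":[0,0,0],"rot":[0,0,-6]},{"jaw":0,"linear":[0,0,0],"rot":[0,0,-5.7]},{"jaw":0,"linear":[-30,-45,0],"rot":[0,0,0]},{"jaw":0,"linear":[-30,-45,0],"rot":[0,0,0]},{"jaw":0,"linear":[-30,-45,0],"rot":[0,0,0]}]}'; python3 -m creep '{"increments":[{"jaw":0,"linear":[-30,-45,0],"rot":[0,0,0]},{"jaw":0,"linear":[-30,-45,0],"rot":[0,0,0]},{"jaw":0,"linear":[-30,-45,0],"rot":[0,0,0]},{"jaw":0,"linear":[-30,-45,0],"rot":[0,0,0]},{"jaw":0,"linear":[-30,-45,0],"rot":[0,0,0]}]}'
```

```text
time: 0.72
ee_pos: [315.9, 476.3, 230.6]
ee_rot: [-0.0, 0.088, 0.996, -0.0]
force: [0.4, 0.4, -0.7]
gripper_width: -0.1
gripper_force: 0.0
time: 1.35
ee_pos: [424.0, 228.4, 231.0]
ee_rot: [-0.0, 0.088, 0.996, -0.0]
force: [1.5, 1.0, -0.6]
gripper_width: 0.3
gripper_force: 0.0
```

```bash
python3 -m creep '{"increments":[{"jaw":0,"linear":[-27.5,-40.5,0],"rot":[0,0,0]},{"jaw":0,"linear":[-27.5,-40.5,0],"rot":[0,0,0]},{"jaw":0,"linear":[-27.5,-40.5,0],"rot":[0,0,0]},{"jaw":0,"linear":[-27.5,-40.5,0],"rot":[0,0,0]},{"jaw":0,"linear":[0,0,0],"rot":[0,0,0]}]}'; python3 - <<'E'
from h import *
s=snap('wrist','w1');K,R,t=cam(s);print(K[0,0],(-R.T@t).round(1),R.round(2).tolist())
st=arm.read_state();print(st['ee_pos'],st['force'])
E
```

```text
time: 1.98
ee_pos: [504.3, 48.7, 230.9]
ee_rot: [-0.0, 0.091, 0.996, -0.0]
force: [-0.5, -0.3, 0.5]
gripper_width: -0.2
gripper_force: 0.0
315.01044712552425 [424.7  63.3 372.9] [[0.18, 0.98, -0.0], [0.93, -0.17, 0.31], [0.31, -0.06, -0.95]]
[503.66345562  50.19432094 230.74770798] [ 0.24824891 -0.59458749 -0.37931802]
```

View pics/w1.png

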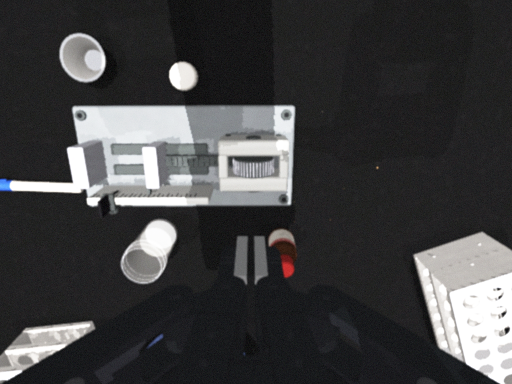

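The wrist view shows the whole gauge: housing and wheel at (253,165), moving jaw at (152,165), fixed jaw at (87,165), mark at about (107,200). The closed fingers are at (252,240).

```bash
python3 - <<'E'
from h import *
a=cv2.imread('pics/w1.png')[95:225,60:185]
cv2.imwrite('pics/wa.png',cv2.resize(a,None,fx=4.6,fy=4.6,interpolation=cv2.INTER_CUBIC))
# corners via plate mask
im=cv2.imread('pics/w1.png')
s=load('w1')
o=np.array([490.7,-27.5]);th=np.radians(-10.1);Rr=np.array([[np.cos(th),-np.sin(th)],[np.sin(th),np.cos(th)]])
W=lambda p:np.r_[o+Rr@np.array(p[:2]),p[2]]
pts=[(60,125,12),(60,-125,12),(-60,-125,12),(-60,125,12),(0,78,67),(22,-35,58),(-22,-35,58),(0,-95,58),(36,30,58),(36,-100,58)]
for p,q in zip(pts,proj(s,[W(p) for p in pts])):print(p,q.round(1),((q-[60,95])*4.6).round(0))
E
```

```text
(60, 125, 12) [289.9 207.1] [1058.  516.]
(60, -125, 12) [ 86.6 207.9] [122. 519.]
(-60, -125, 12) [ 68.7 107.2] [40. 56.]
(-60, 125, 12) [293.7 106.2] [1075.   51.]
(0, 78, 67) [251.6 171.4] [881. 352.]
(22, -35, 58) [144.3 189.9] [388. 437.]
(-22, -35, 58) [139.5 148.5] [366. 246.]
(0, -95, 58) [ 83.9 169.9] [110. 344.]
(36, 30, 58) [206.6 202.2] [675. 493.]
(36, -100, 58) [ 84.9 202.6] [115. 495.]
```

View pics/wa.png

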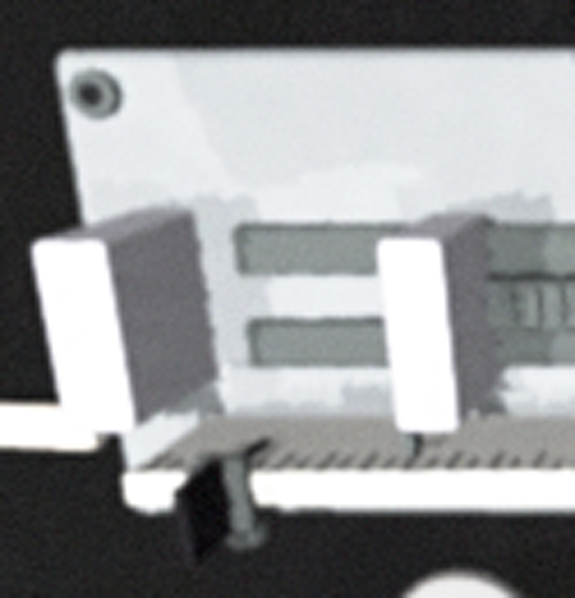

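The crop shows the fixed jaw's face top edge at (106,240)-(133,430), the moving jaw's at (380,240)-(397,430), and the top edge of the black blade at about (177,490)-(193,560).

```bash
cat >> h.py <<'E'
O=np.array([490.7,-27.5]);TH=np.radians(-10.1);RG=np.array([[np.cos(TH),-np.sin(TH)],[np.sin(TH),np.cos(TH)]])
def g(s,uv,z): return np.r_[RG.T@(onz(s,uv,z)[:2]-O),z].round(1)
E
python3 - <<'E'
from h import *
s=load('w1');t=load('top0')
for n,u,z in(('fix',(119.5,335),58),('jaw',(388,335),58),('bladetop-',(185,525),82)):print(n,g(s,np.array(u)/4.6+[60,95],z))
for n,u,z in(('fix',(634,295),58),('jaw',(451,258),58),('clip',(601,185),82),('clip',(601,185),66)):print(n,g(t,np.array(u)/6+[200,180],z))
E
```

```text
fix [ -2.2 -92.5  58. ]
jaw [ -1.9 -32.3  58. ]
bladetop- [ 34.  -72.4  82. ]
fix [ -1.6 -94.7  58. ]
jaw [ -1.7 -22.1  58. ]
clip [ 34.1 -72.6  82. ]
clip [ 37.1 -73.8  66. ]
```

```bash
python3 -m creep '{"increments":[{"jaw":0,"linear":[0,-7,50],"rot":[0,0,0]},{"jaw":0,"linear":[0,0,50],"rot":[0,0,0]},{"jaw":0,"linear":[0,0,40],"rot":[0,0,0]},{"jaw":0,"linear":[0,0,14],"rot":[0,0,0]},{"jaw":0,"linear":[0,0,0],"rot":[0,0,0]}]}'; python3 - <<'E'
from h import *
s=snap('side','s2');cv2.imwrite('pics/s2c.png',cv2.resize(cv2.cvtColor(s['color'][120:270,180:300],cv2.COLOR_RGB2BGR),None,fx=4,fy=4,interpolation=cv2.INTER_CUBIC))
E
```

```text
time: 2.65
ee_pos: [501.9, 45.2, 77.0]
ee_rot: [-0.001, 0.088, 0.996, 0.0]
force: [0.5, 0.6, -0.3]
gripper_width: 0.0
gripper_force: 0.0
```

View pics/s2c.png

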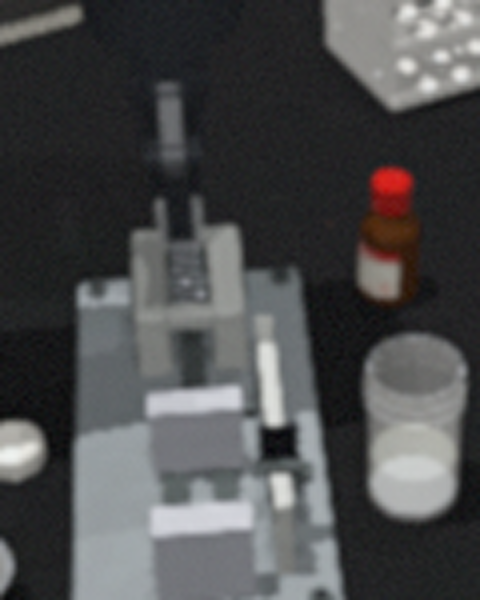

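The fingertip at about (178,240) is right over the wheel slot. I'll feel downward for contact.

```bash
python3 -m creep '{"increments":[{"jaw":0,"linear":[0,0,4],"rot":[0,0,0]},{"jaw":0,"linear":[0,0,2],"rot":[0,0,0]},{"jaw":0,"linear":[0,0,1],"rot":[0,0,0]},{"jaw":0,"linear":[0,0,1],"rot":[0,0,0]},{"jaw":0,"linear":[0,0,0],"rot":[0,0,0]}]}';python3 -m creep '{"increments":[{"jaw":0,"linear":[0,0,0.5],"rot":[0,0,0]},{"jaw":0,"linear":[0,0,0.5],"rot":[0,0,0]},{"jaw":0,"linear":[0,0,0],"rot":[0,0,0]},{"jaw":0,"linear":[0,0,0],"rot":[0,0,0]},{"jaw":0,"linear":[0,0,0],"rot":[0,0,0]}]}'
```

```text
time: 3.32
ee_pos: [502.4, 44.4, 69.3]
ee_rot: [-0.0, 0.088, 0.996, -0.0]
force: [0.6, -0.1, -0.1]
gripper_width: -0.1
gripper_force: 0.0
time: 3.95
ee_pos: [502.5, 44.4, 68.4]
ee_rot: [0.0, 0.088, 0.996, -0.0]
force: [-0.5, 0.0, 0.1]
gripper_width: -0.2
gripper_force: 0.0
```

```bash
python3 -m creep '{"increments":[{"jaw":0,"linear":[0,0,0.5],"rot":[0,0,0]},{"jaw":0,"linear":[0,0,0.5],"rot":[0,0,0]},{"jaw":0,"linear":[0,0,0],"rot":[0,0,0]},{"jaw":0,"linear":[0,0,0],"rot":[0,0,0]},{"jaw":0,"linear":[0,0,0],"rot":[0,0,0]}]}';python3 -m creep '{"increments":[{"jaw":0,"linear":[0,0,0.5],"rot":[0,0,0]},{"jaw":0,"linear":[0,0,0],"rot":[0,0,0]},{"jaw":0,"linear":[0,0,0],"rot":[0,0,0]},{"jaw":0,"linear":[0,0,0],"rot":[0,0,0]},{"jaw":0,"linear":[0,0,0],"rot":[0,0,0]}]}'
```

```text
time: 4.58
ee_pos: [502.5, 44.4, 67.3]
ee_rot: [0.0, 0.088, 0.996, -0.0]
force: [0.1, -0.1, 0.5]
gripper_width: 0.1
gripper_force: 0.0
time: 5.2
ee_pos: [502.6, 44.4, 67.0]
ee_rot: [0.0, 0.088, 0.996, 0.0]
force: [-1.0, 0.5, 2.6]
gripper_width: 0.1
gripper_force: 1.0
```

Contact is at z = 67.0 with 2.6 N. I'll press slightly more and roll.

```bash
python3 -m creep '{"increments":[{"jaw":0,"linear":[0,0,0.4],"rot":[0,0,0]},{"jaw":0,"linear":[0,2,0],"rot":[0,0,0]},{"jaw":0,"linear":[0,2,0],"rot":[0,0,0]},{"jaw":0,"linear":[0,2,0],"rot":[0,0,0]},{"jaw":0,"linear":[0,0,0],"rot":[0,0,0]}]}';python3 -m creep '{"increments":[{"jaw":0,"linear":[0,2,0],"rot":[0,0,0]},{"jaw":0,"linear":[0,2,0],"rot":[0,0,0]},{"jaw":0,"linear":[0,2,0],"rot":[0,0,0]},{"jaw":0,"linear":[0,2,0],"rot":[0,0,0]},{"jaw":0,"linear":[0,0,0],"rot":[0,0,0]}]}'
```

```text
time: 5.82
ee_pos: [503.7, 50.2, 67.0]
ee_rot: [0.0, 0.088, 0.996, -0.0]
force: [-2.0, -1.7, 5.2]
gripper_width: 0.4
gripper_force: 2.5
time: 6.45
ee_pos: [505.1, 58.2, 66.9]
ee_rot: [0.0, 0.088, 0.996, -0.0]
force: [-1.6, -0.3, 5.4]
gripper_width: 0.1
gripper_force: 2.8
```

```bash
python3 -m creep '{"increments":[{"jaw":0,"linear":[0,2,0],"rot":[0,0,0]},{"jaw":0,"linear":[0,2,0],"rot":[0,0,0]},{"jaw":0,"linear":[0,0,0],"rot":[0,0,0]},{"jaw":0,"linear":[0,0,0],"rot":[0,0,0]},{"jaw":0,"linear":[0,0,0],"rot":[0,0,0]}]}'
python3 - <<'E'
from h import *
s=snap('wrist','w2')
im=load('w1')['color'].astype(int);d=abs(s['color'].astype(int)-im).sum(2)
print(arm.read_state()['force'])
# bright jaw top columns on a row through the jaw
b=(s['color'].min(2)>225).astype(np.uint8)
n,l,st,c=cv2.connectedComponentsWithStats(b)
for i in range(1,n):
    if st[i,4]>80:print(st[i],c[i].round(1))
E
```

```text
time: 7.08
ee_pos: [505.8, 62.2, 66.4]
ee_rot: [0.0, 0.088, 0.996, 0.0]
force: [2.0, 0.8, 2.8]
gripper_width: 0.2
gripper_force: 1.4
[-0.19701046  0.29426032  3.75205212]
[  78   41   48   53 1891] [100.9  67. ]
[   0  124  150   63 8145] [ 68.4 155. ]
[292 124  15  46 366] [299.8 148.2]
[   0  206   41   74 1953] [ 19.3 242.6]
[ 83 240  71  12 740] [118.2 245. ]
[170 261  48  19 747] [192.7 270.1]
[282 261  11  19 152] [287.6 268.8]
[   0  295  145   59 3060] [ 71.7 312.3]
[497 362  15  22 159] [503.9 375.5]
```

```bash
python3 -m creep '{"increments":[{"jaw":0,"linear":[0,0,-5],"rot":[0,0,0]},{"jaw":0,"linear":[0,-20,0],"rot":[0,0,0]},{"jaw":0,"linear":[0,0,4],"rot":[0,0,0]},{"jaw":0,"linear":[0,0,0.5],"rot":[0,0,0]},{"jaw":0,"linear":[0,0,0.5],"rot":[0,0,0]}]}';python3 -m creep '{"increments":[{"jaw":0,"linear":[0,3,0],"rot":[0,0,0]},{"jaw":0,"linear":[0,4,0],"rot":[0,0,0]},{"jaw":0,"linear":[0,4,0],"rot":[0,0,0]},{"jaw":0,"linear":[0,4,0],"rot":[0,0,0]},{"jaw":0,"linear":[0,2,0],"rot":[0,0,0]}]}'
```

```text
time: 7.75
ee_pos: [502.0, 42.5, 66.6]
ee_rot: [-0.0, 0.088, 0.996, -0.0]
force: [-1.8, -1.3, 5.1]
gripper_width: -0.1
gripper_force: 2.5
time: 8.38
ee_pos: [505.2, 59.7, 66.8]
ee_rot: [-0.0, 0.088, 0.996, 0.0]
force: [-2.3, -0.4, 4.6]
gripper_width: -0.1
gripper_force: 2.3
```

```bash

python3 -m creep '{"increments":[{"jaw":0,"linear":[0,0,-5],"rot":[0,0,0]},{"jaw":0,"linear":[0,-17,0],"rot":[0,0,0]},{"jaw":0,"linear":[0,0,4],"rot":[0,0,0]},{"jaw":0,"linear":[0,0,0.5],"rot":[0,0,0]},{"jaw":0,"linear":[0,0,0.5],"rot":[0,0,0]}]}';python3 -m creep '{"increments":[{"jaw":0,"linear":[0,3,0],"rot":[0,0,0]},{"jaw":0,"linear":[0,4,0],"rot":[0,0,0]},{"jaw":0,"linear":[0,4,0],"rot":[0,0,0]},{"jaw":0,"linear":[0,4,0],"rot":[0,0,0]},{"jaw":0,"linear":[0,2,0],"rot":[0,0,0]}]}'
python3 -m creep '{"increments":[{"jaw":0,"linear":[0,0,-5],"rot":[0,0,0]},{"jaw":0,"linear":[0,-17,0],"rot":[0,0,0]},{"jaw":0,"linear":[0,0,4],"rot":[0,0,0]},{"jaw":0,"linear":[0,0,0.5],"rot":[0,0,0]},{"jaw":0,"linear":[0,0,0.5],"rot":[0,0,0]}]}';python3 -m creep '{"increments":[{"jaw":0,"linear":[0,3,0],"rot":[0,0,0]},{"jaw":0,"linear":[0,4,0],"rot":[0,0,0]},{"jaw":0,"linear":[0,4,0],"rot":[0,0,0]},{"jaw":0,"linear":[0,4,0],"rot":[0,0,0]},{"jaw":0,"linear":[0,2,0],"rot":[0,0,0]}]}'
```

```text
time: 9.0
ee_pos: [502.1, 42.0, 66.6]
ee_rot: [-0.0, 0.088, 0.996, -0.0]
force: [-1.5, -1.3, 4.7]
gripper_width: -0.3
gripper_force: 2.3
time: 9.62
ee_pos: [505.3, 59.6, 66.8]
ee_rot: [0.0, 0.088, 0.996, 0.0]
force: [-1.6, -1.6, 3.9]
gripper_width: 0.0
gripper_force: 2.2
time: 10.25
ee_pos: [502.1, 42.0, 66.6]
ee_rot: [-0.0, 0.088, 0.996, -0.0]
force: [-0.4, -2.4, 4.0]
gripper_width: -0.1
gripper_force: 2.3
time: 10.88
ee_pos: [505.3, 59.6, 66.8]
ee_rot: [0.0, 0.088, 0.996, 0.0]
force: [-1.3, -1.0, 5.1]
gripper_width: -0.1
gripper_force: 2.2
```

```bash

python3 -m creep '{"increments":[{"jaw":0,"linear":[0,0,-50],"rot":[0,0,0]},{"jaw":0,"linear":[0,0,-50],"rot":[0,0,0]},{"jaw":0,"linear":[0,-52,0],"rot":[0,0,0]},{"jaw":0,"linear":[0,-52,0],"rot":[0,0,0]},{"jaw":0,"linear":[0,-54,0],"rot":[0,0,0]}]}';python3 -m creep '{"increments":[{"jaw":0,"linear":[0,0,0],"rot":[0,0,0]},{"jaw":0,"linear":[0,0,0],"rot":[0,0,0]},{"jaw":0,"linear":[0,0,0],"rot":[0,0,0]},{"jaw":0,"linear":[0,0,0],"rot":[0,0,0]},{"jaw":0,"linear":[0,0,0],"rot":[0,0,0]}]}'
python3 - <<'E'
from h import *
s=snap('wrist','w3');p=proj(s,[np.r_[O+RG@np.array(q[:2]),q[2]] for q in((0,-95,58),(0,-60,58),(31,-73.5,82))]);print(p.round(1).tolist())
c,_=p[1],0;x0,y0=int(c[0])-75,int(c[1])-60;print(x0,y0)
cv2.imwrite('pics/w3c.png',cv2.resize(cv2.cvtColor(s['color'][y0:y0+140,x0:x0+160],cv2.COLOR_RGB2BGR),None,fx=5,fy=4.28,interpolation=cv2.INTER_CUBIC))
K,R,t=cam(s);print((RG.T@((-R.T@t)[:2]-O)).round(1))
E
```

```text
time: 11.5
ee_pos: [477.0, -97.1, 166.0]
ee_rot: [0.001, 0.088, 0.996, 0.0]
force: [0.9, -0.2, 0.2]
gripper_width: -0.0
gripper_force: 0.0
time: 12.12
ee_pos: [477.5, -95.6, 166.4]
ee_rot: [0.0, 0.087, 0.996, 0.0]
force: [0.3, -0.3, 0.1]
gripper_width: 0.3
gripper_force: 0.0
[[220.3, 189.6], [262.1, 189.7], [245.6, 236.1]]
187 129
[-82.1 -69.6]
```

View pics/w3c.png

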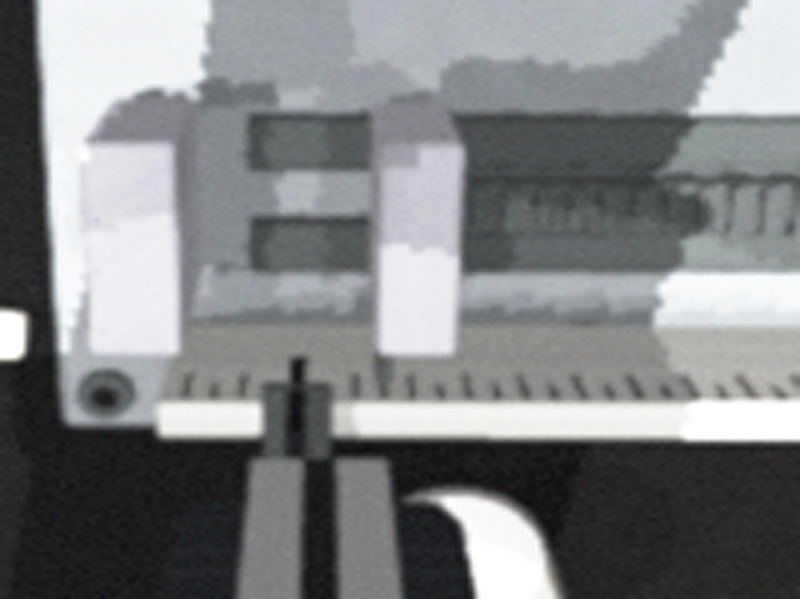

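The jaw's face top edge is at (382,140)-(376,355), the fixed jaw's face at (176,140)-(182,355), and the mark's blade line is at about x=297, y=357-440.

```bash
python3 - <<'E'
from h import *
s=load('w3');k=np.array([5,4.28]);f=lambda u,z:g(s,(np.array(u)+.5)/k-.5+[187,129],z)
for n,u,z in(('fix',(176,145),58),('fix',(182,350),58),('jaw',(382,145),58),('jaw',(376,350),58),('blade',(297.5,365),82),('blade',(296,420),82)):print(n,f(u,z))
G=s['color'].astype(int).sum(2)//3
for r in(165,185,205):print(r,'fix',G[r,218:228],'jaw',G[r,258:268])
for r in(213,216,219,222,226,230):print(r,G[r,238:256])
E
```

```text
fix [-23.2 -93.1  58. ]
fix [ 18.7 -93.2  58. ]
jaw [-23.3 -59.6  58. ]
jaw [ 18.7 -60.   58. ]
blade [ 11.9 -73.1  82. ]
blade [ 22.9 -73.3  82. ]
165 fix [226 221 214 185 130 119 121 126 135 137] jaw [ 87  91  99 120 137 148 160 163 163 161]
185 fix [239 239 238 229 189 144 125 126 129 136] jaw [ 88  90  97 129 148 179 194 206 209 207]
205 fix [237 237 236 234 207 149 129 132 132 132] jaw [130 136 136 144 179 223 234 235 235 235]
213 [136 140 137 139 134 142 120  70  41  48  95 130 137 139 140 139 140 137]
216 [142 142 143 146 146 148 124  60  20  54 111 138 146 140 143 145 139 142]
219 [131 102  82  72  78  72  71  52  46  56  74  75  72  71  85 115 133 141]
222 [155 121  89  88  91  76  56  28  19  32  57  77  75  76  86 116 144 155]
226 [236 170  98  84  85  78  48  22  15  37  66  78  82  80  95 148 197 207]
230 [179 132  90  87  85  82  43  35  35  39  64  79  78  76  91 120 159 163]
```

```bash
cat >> h.py <<'E'
def onx(s,uv,x):
    K,R,t=cam(s); c=-R.T@t; d=R.T@np.linalg.inv(K)@np.array([uv[0],uv[1],1.])
    c2=RG.T@(c[:2]-O);d2=RG.T@d[:2];k=(x-c2[0])/d2[0];return np.array([x,c2[1]+k*d2[1],c[2]+k*d[2]]).round(2)
E
python3 - <<'E'
from h import *
s=load('w3');G=255-s['color'].astype(float).mean(2)
for v in(213,214,215,216,217,222,224,226,228,230,232):
    r=G[v,243:250].copy();r-=np.median(np.r_[r[:1],r[-1:]]);r=np.clip(r,0,None);u=(r*np.arange(243,250)).sum()/r.sum()
    print(v,round(u,2),onx(s,(u,v),29))
for v,a,b in((185,222.15,262.),(205,222.4,262.1)):print(g(s,(a,v),58),g(s,(b,v),58))
E
```

```text
213 246.29 [ 29.   -73.56  38.79]
214 246.14 [ 29.   -73.67  41.19]
215 246.11 [ 29.   -73.66  43.55]
216 246.13 [ 29.   -73.61  45.87]
217 246.06 [ 29.   -73.65  48.16]
222 245.96 [ 29.   -73.57  59.09]
224 245.78 [ 29.   -73.66  63.24]
226 245.74 [ 29.   -73.63  67.27]
228 245.71 [ 29.   -73.6   71.19]
230 245.78 [ 29.   -73.49  75.  ]
232 245.77 [ 29.   -73.43  78.71]
[ -4.  -93.3  58. ] [ -4.1 -60.1  58. ]
[ 13.8 -93.6  58. ] [ 13.7 -59.8  58. ]
```

The remaining jaw travel is 13.65 mm, or about 37.5 mm of rim. I'll do two more strokes, then look again.

```bash

python3 -m creep '{"increments":[{"jaw":0,"linear":[0,47,0],"rot":[0,0,0]},{"jaw":0,"linear":[0,47,0],"rot":[0,0,0]},{"jaw":0,"linear":[0,47,0],"rot":[0,0,0]},{"jaw":0,"linear":[0,0,50],"rot":[0,0,0]},{"jaw":0,"linear":[0,0,40],"rot":[0,0,0]}]}';python3 -m creep '{"increments":[{"jaw":0,"linear":[0,0,5],"rot":[0,0,0]},{"jaw":0,"linear":[0,0,0],"rot":[0,0,0]},{"jaw":0,"linear":[0,0,4],"rot":[0,0,0]},{"jaw":0,"linear":[0,0,0.5],"rot":[0,0,0]},{"jaw":0,"linear":[0,0,0.5],"rot":[0,0,0]}]}'
python3 -m creep '{"increments":[{"jaw":0,"linear":[0,3,0],"rot":[0,0,0]},{"jaw":0,"linear":[0,4,0],"rot":[0,0,0]},{"jaw":0,"linear":[0,4,0],"rot":[0,0,0]},{"jaw":0,"linear":[0,4,0],"rot":[0,0,0]},{"jaw":0,"linear":[0,2,0],"rot":[0,0,0]}]}'
```

```text
time: 12.8
ee_pos: [502.1, 43.5, 75.5]
ee_rot: [0.0, 0.087, 0.996, -0.0]
force: [0.1, -0.7, -0.2]
gripper_width: -0.1
gripper_force: 0.0
time: 13.42
ee_pos: [502.6, 42.2, 67.2]
ee_rot: [0.001, 0.088, 0.996, -0.0]
force: [-0.3, 0.9, 0.7]
gripper_width: -0.1
gripper_force: 0.0
time: 14.05
ee_pos: [505.6, 59.5, 66.8]
ee_rot: [0.001, 0.088, 0.996, 0.0]
force: [-0.8, -0.5, 3.6]
gripper_width: 0.0
gripper_force: 2.0
```

```bash

python3 -m creep '{"increments":[{"jaw":0,"linear":[0,0,-5],"rot":[0,0,0]},{"jaw":0,"linear":[0,-17,0],"rot":[0,0,0]},{"jaw":0,"linear":[0,0,4],"rot":[0,0,0]},{"jaw":0,"linear":[0,0,0.7],"rot":[0,0,0]},{"jaw":0,"linear":[0,0,0.5],"rot":[0,0,0]}]}';python3 -m creep '{"increments":[{"jaw":0,"linear":[0,3,0],"rot":[0,0,0]},{"jaw":0,"linear":[0,4,0],"rot":[0,0,0]},{"jaw":0,"linear":[0,4,0],"rot":[0,0,0]},{"jaw":0,"linear":[0,3,0],"rot":[0,0,0]},{"jaw":0,"linear":[0,1,0],"rot":[0,0,0]}]}'
python3 -m creep '{"increments":[{"jaw":0,"linear":[0,0,-50],"rot":[0,0,0]},{"jaw":0,"linear":[0,0,-50],"rot":[0,0,0]},{"jaw":0,"linear":[0,-52,0],"rot":[0,0,0]},{"jaw":0,"linear":[0,-52,0],"rot":[0,0,0]},{"jaw":0,"linear":[0,-54,0],"rot":[0,0,0]}]}';python3 -m creep '{"increments":[{"jaw":0,"linear":[0,0,0],"rot":[0,0,0]},{"jaw":0,"linear":[0,0,0],"rot":[0,0,0]},{"jaw":0,"linear":[0,0,0],"rot":[0,0,0]},{"jaw":0,"linear":[0,0,0],"rot":[0,0,0]},{"jaw":0,"linear":[0,0,0],"rot":[0,0,0]}]}'
cat > m.py <<'E'
from h import *
import sys
s=snap('wrist',sys.argv[1]);C=s['color'];Gm=C.astype(float).mean(2)
P=lambda q:proj(s,[np.r_[O+RG@np.array(q[:2]),q[2]]])[0]
u0,v0=P((29,-73.6,70));G=255-Gm
for z in(45,60,70,76):
    v=int(round(P((29,-73.6,z))[1]));a=int(round(u0))-4;r=G[v,a:a+9].copy();print('row',v,a,Gm[v,a:a+9].astype(int))
    r=np.clip(r-max(r[1],r[-2]),0,None);u=(r*np.arange(a,a+9)).sum()/r.sum();print('  blade',u.round(2),onx(s,(u,v),29))
for x in(-4,5,14):
    q=P((x,-93.4,58));v=int(round(q[1]));a=int(q[0])-6;print('row',v,'from',a,Gm[v,a:a+34].astype(int).tolist())
E
python3 m.py w4
```

```text
time: 14.68
ee_pos: [502.0, 42.0, 66.5]
ee_rot: [-0.0, 0.088, 0.996, -0.0]
force: [-1.4, -1.3, 5.6]
gripper_width: 0.1
gripper_force: 3.1
time: 15.3
ee_pos: [504.8, 57.5, 66.9]
ee_rot: [-0.0, 0.088, 0.996, -0.0]
force: [-1.7, -0.4, 6.1]
gripper_width: -0.2
gripper_force: 3.0
time: 15.92
ee_pos: [476.7, -99.1, 166.1]
ee_rot: [0.0, 0.088, 0.996, 0.0]
force: [0.5, -0.3, 0.6]
gripper_width: -0.4
gripper_force: 0.0
time: 16.55
ee_pos: [477.1, -97.6, 166.2]
ee_rot: [-0.0, 0.088, 0.996, 0.0]
force: [-0.3, 0.1, 0.3]
gripper_width: -0.4
gripper_force: 0.0
row 216 244 [144 145 126  66  20  39  78  98  99]
  blade 248.35 [ 29.   -73.61  45.62]
row 223 244 [89 89 80 37 17 32 56 73 76]
  blade 248.26 [ 29.   -73.57  60.93]
row 228 244 [84 86 63 33 14 23 55 78 78]
  blade 248.13 [ 29.   -73.6   70.95]
row 231 244 [87 80 63 35 35 38 55 75 82]
  blade 248.09 [ 29.   -73.59  76.62]
row 185 from 218 [237, 238, 237, 240, 240, 237, 209, 146, 124, 126, 131, 137, 136, 138, 140, 137, 139, 136, 137, 136, 123, 82, 81, 79, 79, 76, 91, 86, 85, 90, 84, 91, 136, 213]
row 195 from 218 [239, 239, 239, 239, 239, 236, 212, 151, 123, 128, 148, 171, 177, 162, 162, 157, 163, 158, 157, 157, 157, 158, 156, 156, 157, 153, 167, 176, 177, 179, 177, 178, 189, 219]
row 205 from 218 [236, 238, 237, 237, 237, 235, 218, 171, 135, 130, 134, 129, 137, 134, 134, 137, 130, 133, 130, 135, 134, 136, 133, 132, 131, 136, 129, 132, 136, 131, 135, 134, 163, 218]
```

```bash
python3 - <<'E'
from h import *
s=load('w4')
for v,a,b in((185,224.45,250.3),(205,224.75,250.4)):print(g(s,(a,v),58),g(s,(b,v),58))
E
```

```text
[ -4.1 -93.4  58. ] [ -4.1 -71.9  58. ]
[ 13.7 -93.6  58. ] [ 13.6 -71.8  58. ]
```

1.75 mm of jaw travel is left, about 4.8 mm of rim.

```bash

python3 -m creep '{"increments":[{"jaw":0,"linear":[0,49,0],"rot":[0,0,0]},{"jaw":0,"linear":[0,49,0],"rot":[0,0,0]},{"jaw":0,"linear":[0,50,0],"rot":[0,0,0]},{"jaw":0,"linear":[0,0,50],"rot":[0,0,0]},{"jaw":0,"linear":[0,0,40],"rot":[0,0,0]}]}';python3 -m creep '{"increments":[{"jaw":0,"linear":[0,0,5],"rot":[0,0,0]},{"jaw":0,"linear":[0,0,0],"rot":[0,0,0]},{"jaw":0,"linear":[0,0,4],"rot":[0,0,0]},{"jaw":0,"linear":[0,0,0.5],"rot":[0,0,0]},{"jaw":0,"linear":[0,0,0.5],"rot":[0,0,0]}]}'
```

```text
time: 17.23
ee_pos: [503.0, 48.5, 75.3]
ee_rot: [0.0, 0.087, 0.996, -0.0]
force: [-0.4, -0.0, -0.7]
gripper_width: 0.0
gripper_force: 0.0
time: 17.85
ee_pos: [503.5, 47.2, 67.0]
ee_rot: [0.001, 0.088, 0.996, -0.0]
force: [-0.1, 0.5, 1.5]
gripper_width: -0.2
gripper_force: 1.1
```

```bash

python3 -m creep '{"increments":[{"jaw":0,"linear":[0,0,0.3],"rot":[0,0,0]},{"jaw":0,"linear":[0,1.6,0],"rot":[0,0,0]},{"jaw":0,"linear":[0,1.6,0],"rot":[0,0,0]},{"jaw":0,"linear":[0,1.5,0],"rot":[0,0,0]},{"jaw":0,"linear":[0,0,0],"rot":[0,0,0]}]}'
python3 -m creep '{"increments":[{"jaw":0,"linear":[0,0,-50],"rot":[0,0,0]},{"jaw":0,"linear":[0,0,-50],"rot":[0,0,0]},{"jaw":0,"linear":[0,-52,0],"rot":[0,0,0]},{"jaw":0,"linear":[0,-52,0],"rot":[0,0,0]},{"jaw":0,"linear":[0,-54,0],"rot":[0,0,0]}]}';python3 -m creep '{"increments":[{"jaw":0,"linear":[0,0,0],"rot":[0,0,0]},{"jaw":0,"linear":[0,0,0],"rot":[0,0,0]},{"jaw":0,"linear":[0,0,0],"rot":[0,0,0]},{"jaw":0,"linear":[0,0,0],"rot":[0,0,0]},{"jaw":0,"linear":[0,0,0],"rot":[0,0,0]}]}'
python3 m.py w5
```

```text
time: 18.48
ee_pos: [504.4, 51.8, 67.0]
ee_rot: [0.001, 0.088, 0.996, -0.0]
force: [-1.6, -2.0, 5.7]
gripper_width: 0.1
gripper_force: 2.8
time: 19.1
ee_pos: [475.6, -104.7, 166.0]
ee_rot: [0.0, 0.088, 0.996, -0.0]
force: [1.2, 0.6, 0.5]
gripper_width: 0.2
gripper_force: 0.0
time: 19.73
ee_pos: [476.2, -102.8, 165.9]
ee_rot: [-0.0, 0.087, 0.996, 0.0]
force: [-0.2, -0.3, -0.3]
gripper_width: 0.2
gripper_force: 0.0
row 216 251 [144 124  57  58 105  99 101 115 137]
  blade 254.18 [ 29.   -73.67  45.27]
row 223 251 [89 84 49 22 21 41 72 79 83]
  blade 254.65 [ 29.   -73.42  60.59]
row 228 251 [85 77 46 20 20 41 71 80 75]
  blade 254.68 [ 29.   -73.5   70.61]
row 231 251 [86 80 50 33 36 39 62 74 80]
  blade 254.8 [ 29.   -73.47  76.29]
row 185 from 224 [236, 237, 238, 239, 241, 240, 215, 159, 131, 131, 129, 138, 141, 136, 138, 140, 141, 144, 139, 131, 99, 66, 60, 66, 78, 79, 83, 86, 87, 84, 115, 178, 230, 237]
row 195 from 224 [238, 239, 240, 239, 239, 238, 220, 170, 133, 136, 163, 171, 164, 160, 160, 158, 162, 159, 155, 158, 161, 157, 155, 154, 151, 159, 171, 175, 179, 177, 171, 188, 225, 237]
row 205 from 225 [238, 235, 237, 236, 236, 226, 191, 142, 131, 131, 133, 135, 132, 126, 122, 124, 122, 127, 131, 130, 134, 130, 132, 134, 129, 131, 128, 131, 135, 152, 193, 224, 234, 235]
```

```bash
python3 - <<'E'
from h import *
s=load('w5')
for v,a,b in((185,230.5,254.73),(205,231.1,254.77)):print(g(s,(a,v),58),g(s,(b,v),58))
C=cv2.cvtColor(s['color'][150:250,205:305],cv2.COLOR_RGB2BGR)
cv2.imwrite('pics/w5c.png',cv2.resize(C,None,fx=6,fy=6,interpolation=cv2.INTER_CUBIC))
E
```

```text
[ -4.2 -93.6  58. ] [ -4.3 -73.5  58. ]
[ 13.6 -93.5  58. ] [ 13.5 -73.4  58. ]
```

View pics/w5c.png

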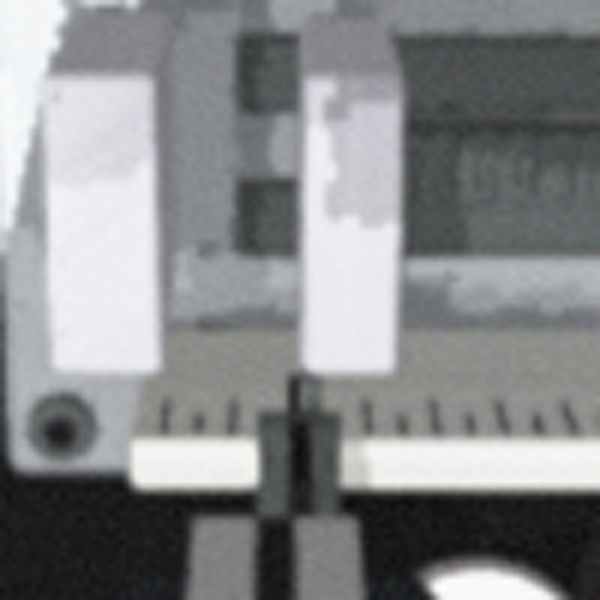

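The jaw face's left edge at x≈301 lines up with the blade at x≈299. Measured values are -73.45 against -73.5 mm, so the gap is set. I'll retreat and hand in.

```bash
python3 -m creep '{"increments":[{"jaw":0,"linear":[0,0,-50],"rot":[0,0,0]},{"jaw":0,"linear":[0,-45,-40],"rot":[0,0,0]},{"jaw":0,"linear":[0,-50,0],"rot":[0,0,0]},{"jaw":0,"linear":[0,-50,0],"rot":[0,0,0]},{"jaw":0,"linear":[0,0,0],"rot":[0,0,0]}]}'; python3 -m creep '{"increments":[{"jaw":0,"linear":[0,0,0],"rot":[0,0,0]},{"jaw":0,"linear":[0,0,0],"rot":[0,0,0]},{"jaw":0,"linear":[0,0,0],"rot":[0,0,0]},{"jaw":0,"linear":[0,0,0],"rot":[0,0,0]},{"jaw":0,"linear":[0,0,0],"rot":[0,0,0]}]}'; python3 -c "
from plant import arm
print(arm.job_done())"
```

```text
time: 20.4
ee_pos: [450.0, -248.8, 256.0]
ee_rot: [-0.0, 0.09, 0.996, -0.0]
force: [0.7, 0.4, 0.2]
gripper_width: -0.1
gripper_force: 0.0
time: 21.02
ee_pos: [450.7, -246.0, 256.0]
ee_rot: [0.0, 0.088, 0.996, -0.0]
force: [-0.7, -0.0, -0.0]
gripper_width: 0.2
gripper_force: 0.0
the job is handed in; nothing more can be done
None
```

The gap is set: by my last camera measurement the jaw face is within about 0.2 mm of the mark's blade, rolled by the wheel only at readings up to about 6 N; the hand is clear, and the job was handed in at about 21 s.

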